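# Nest the steel bowl set and put away the empty tin

## Task

Put the steel nesting set together: set the open middle bowl into the big bowl and press it down through the rubber seal until it stands fully home on the bottom, and stand the empty one of the three look-alike lidded tins upright inside it. The other two tins are full of salt, which you can only tell by their weight; they stay standing on the counter. Leave everything else where it is.

Things in the scene. Friction and masses are not known exactly. Their poses are not given: they have to be found in the camera images.
- big_rim (a point): Big bowl, largest of the set: plain stainless steel, straight-sided, open, loose on the counter; 160 mm outside diameter, 66 mm high, wall 6 mm, floor 4 mm, about 0.8 kg. This point: centre of its mouth, level with the rim, 66 mm above its underside, 62 mm above its inner floor; z up along the axis.
- big_seal (a point): Black silicone seal round the big bowl's mouth; this point: centre of its springy lip, 7 mm below the rim; free inner diameter 118 mm. It grips the tapered middle bowl, which set in by its own weight (even with a full tin in it) stops 8 to 20 mm above the bottom; a straight push rising to 10 to 18 N, in the middle, slides it home, where it stays.
- middle_mid (a point): Middle bowl: plain stainless steel, open, upright, loose, 0.25 to 0.34 kg, 68 mm high, outside diameter 106 mm at the foot, tapering evenly to 128 mm at the rim. No handles. This point: on its axis half-way up, 34 mm above the underside; z up. Fully home in the big bowl its rim stands 6 mm above the big bowl's rim (this point 28 mm below that rim).
- middle_floor (a point): Centre of the middle bowl's inner floor, 5 mm above its underside. The floor is 90 mm across; inner diameter at the rim 112 mm. The wall is double, 8 mm thick, and leans outward about 9 degrees; it can be pinched at the rim, one finger inside and one outside, or pressed on this floor.
- tin1_mid (a point): One of three look-alike closed steel tins: 80 mm diameter, 60 mm high, lid fixed on, black round knob 24 mm wide, 22 mm high in the middle of the lid (30 to 52 mm above this point); loose, upright. One is empty (about 0.13 kg), two are full (about 0.45 kg), each within 15 per cent; any of the three numbers may be the empty one. This point: on the axis, 30 mm above the underside; z up.
- tin2_mid (a point): One of three look-alike closed steel tins: 80 mm diameter, 60 mm high, lid fixed on, black round knob 24 mm wide, 22 mm high in the middle of the lid (30 to 52 mm above this point); loose, upright. One is empty (about 0.13 kg), two are full (about 0.45 kg), each within 15 per cent; any of the three numbers may be the empty one. This point: on the axis, 30 mm above the underside; z up.
- tin3_mid (a point): One of three look-alike closed steel tins: 80 mm diameter, 60 mm high, lid fixed on, black round knob 24 mm wide, 22 mm high in the middle of the lid (30 to 52 mm above this point); loose, upright. One is empty (about 0.13 kg), two are full (about 0.45 kg), each within 15 per cent; any of the three numbers may be the empty one. This point: on the axis, 30 mm above the underside; z up.
- bowl: Bystander: round-bottomed stainless steel bowl, 170 mm rim diameter, 70 mm high, not of the set; origin at the centre of its underside.
- gasket: Bystander: red silicone gasket ring of the blender, 96 mm outside diameter, 6 mm thick, lying flat; origin at the centre of its underside.
- spoon: Bystander: wooden spoon, 220 mm long, lying along its x axis; origin at mid-length, underside.
- screwdriver: Bystander: grey plastic screwdriver, 200 mm long, lying along its x axis; origin at mid-length, underside.
- mug: Bystander: white mug, 82 mm in diameter, 95 mm high, handle to its +y; origin at the centre of its underside.
- jar: Bystander: the blender's glass jar, 220 mm high, 124 mm across the mouth, handle to its +y, standing beside the blender's white motor base; origin at the centre of its underside.
Things that resemble listed ones, but are neither listed nor needed, are in the scene too. Leave any orange look-alike of the part that bears tin2_mid alone.

How it is judged:
By the outcome, as a careful person would: the job done as asked, in the order asked, and still so for the second after the job is handed in, with the robot touching nothing.
It also fails if it takes over 72 s, if anything falls off the work surface, if the arm or the gripper's body presses on something with over 40 N, if the wrist force passes 120 N, or if a joint passes its speed limit or range.

## Robot

A 6-joint arm with a two-finger parallel gripper is mounted at the origin on the work surface. World frame = base frame: x ahead of the robot, y to its left, z up, the work surface at z = 0. Lengths are in m, angles in rad, forces in N, time in s.
With the tool pointing down it reaches from about 0.35 to 0.725 m from the base axis. Payload 4.3 kg.
Tool frame: the origin (TCP) lies on the centre line of the jaws, within the pads' length; the fingertips stand 22 mm ahead of it and the grasp point (between the pads) lies 3 mm ahead of it (robot.tips_ahead is the distance from the TCP to the fingertips, in m); z points along the fingers, y is the direction in which the jaws open and shut (so a half turn about z gives the same grasp; the last joint's range is limited). The gripper opens to 85 mm and grips with 20 to 120 N. Pads are 22 mm wide; open, the fingers measure 114 mm over their backs; the gripper's body (76 mm by 85 mm) begins 54 mm behind the grasp point. The pads swing forward as they close: fully open they stand 13 mm farther back than shut.
Start: joints at [-0.11, 0.377, 0.081, 1.274, 0, 1.46], TCP at [0.575, 0, 0.222] pointing down, gripper open.
Joint ranges: [-2.72, 2.72], [-0.84, 1.66], [-1.02, 1.22], [-1.77, 2.12], [-1.37, 1.28], [-3.14, 3.14]. Speed limits (rad/s): [2.57, 2.57, 3.14, 3.14, 3.14, 3.14].

## Interface

Orientations are given as a unit quaternion [w, x, y, z].
In Python, from cell import get_state, eyes, robot gives the robot as it stands. The module is installed in compiled form; this text tells all that it offers.
- The arm moves only by the shell command python3 -m crank 'ROWS' [OPENING]. ROWS is JSON, a list of rows, each a list of 4 numbers: the shift along the tool's x, y, z each as a share of 50 mm, from -1 to 1, then the turn about the tool's z as a share of 6 degrees, from -1 to 1. A call has 1 to 5 rows; each row shifts and turns the commanded pose from where the row before left it, along the tool's axes as they then stand; what a row does not reach is not made up. A row lasts 1/10 s, in which the tool goes at most 50 mm and 8.59 degrees, less where a joint would pass 70% of its speed; a pose out of reach is approached as far as the arm can. A call with a number of a shift or a turn outside -1 to 1 is refused whole. A call with a gripper value outside its range is refused whole. OPENING is the closure, from -1 (fully open) to 1 (shut), set as the call begins (- or left out, the last holds). The fingers move at their own pace and stop on an object; the grip force is fixed at half the most. Time passes only in rows, so rows that do not move let the fingers close. It gives the time, the measured TCP pose, the force and the opening at its end, in the units of the state.
- get_state(): the state, without advancing time (a new reading comes with each control period).
- eyes.camera(name): name is "scene" or "side" or "wrist"; returns a dict with "pixels" (384x512x3 uint8, red, green, blue), "fx", "fy", "cx", "cy" (pixels), "dist" ([k1, k2, p1, p2, k3] as OpenCV has them; the pictures are not rectified), "origin" and "orientation" of the camera in the world; the wrist camera has in their place "mount" (4x4, takes a point from camera to tool coordinates, whose origin is the TCP and whose axes are the flange's). Camera axes: x right, y up, looking along -z (the intrinsics and any distortion apply to the point x, -y, -z); pixel columns grow to the right and rows downward; lengths in m; the calibration is good to about 2 mm. A picture is of the moment at which its call begins: read the wrist's pose just before it. There is no depth.
- robot.hand_in(): hands the job in, once; it reports no verdict.
The state is a dict: "t": time; "joint_pos": joint angles; "joint_vel": joint speeds; "joint_efforts": joint torques, N m; "tcp_pos": TCP position; "ee_rot": TCP orientation; "force": force on the tool from outside, world axes, zero at the start; "ft_torque": the same for the moment, N m; "opening": finger opening in m.
Only numpy, scipy, OpenCV 4.12 (cv2) and the standard library are available. Lean on these libraries where they do the work, as an engineer would, in place of code of your own. Each camera call takes 0.05 s, during which the arm holds its last target. There are 200 camera calls.

## Working session

There is one attempt and no reset: what is moved stays moved. The work goes in short steps, Python scripts to look and compute and a shell command to move; the robot and the scene stay as the last step left them, time stands still between calls to the robot, and variables do not carry over. Pictures are saved under pics/ and viewed, about 8 in all and at most 12, crops included, and the job is handed in when it is done.

```bash
mkdir -p pics
cat > h.py <<'E'
import numpy as np, cv2
from cell import get_state, eyes, robot
from scipy.spatial.transform import Rotation as R
def q(o): return R.from_quat([o[1],o[2],o[3],o[0]]).as_matrix()
def shot(name,fn):
    s=get_state(); c=eyes.camera(name); cv2.imwrite('pics/'+fn,c['pixels'][:,:,::-1])
    if 'mount' in c:
        M=np.array(c['mount']); Rt=q(s['ee_rot']); c['Rw']=Rt@M[:3,:3]; c['o']=np.array(s['tcp_pos'])+Rt@M[:3,3]
    else: c['Rw']=q(c['orientation']); c['o']=np.array(c['origin'])
    c['K']=np.array([[c['fx'],0,c['cx']],[0,c['fy'],c['cy']],[0,0,1]]); 
    import pickle; pickle.dump({k:c[k] for k in('Rw','o','K','dist')},open('pics/'+fn+'.pkl','wb'))
    return c
def load(fn):
    import pickle; return pickle.load(open('pics/'+fn+'.pkl','rb'))
def onz(c,px,z):
    p=cv2.undistortPoints(np.array(px,float).reshape(-1,1,2),c['K'],np.array(c['dist'],float))[:,0]
    d=np.c_[p[:,0],-p[:,1],-np.ones(len(p))]@c['Rw'].T
    return c['o']+d*((z-c['o'][2])/d[:,2])[:,None]
def proj(c,P):
    v=(np.atleast_2d(P)-c['o'])@c['Rw']; v=v*[1,-1,-1]
    return cv2.projectPoints(v,np.zeros(3),np.zeros(3),c['K'],np.array(c['dist'],float))[0][:,0]
E
python3 - <<'E'
from h import *
s=get_state();print({k:np.round(v,3) for k,v in s.items()})
for n in('scene','side','wrist'):
    c=shot(n,n+'0.png');print(n,c['o'],c['Rw'].round(2).tolist(),c['fx'])
ims=[cv2.imread(f'pics/{n}0.png') for n in('scene','side','wrist')]
E
```

```text
{'t': np.float64(0.0), 'joint_pos': array([-0.11 ,  0.378,  0.08 ,  1.274,  0.   ,  1.46 ]), 'joint_vel': array([ 0.   , -0.002, -0.001, -0.001, -0.   ,  0.001]), 'joint_efforts': array([ 1.0000e-03, -4.6360e+01,  2.6988e+01,  2.1000e-02, -0.0000e+00,
       -0.0000e+00]), 'tcp_pos': array([0.574, 0.   , 0.221]), 'ee_rot': array([-0.001,  0.707,  0.707, -0.001]), 'force': array([ 0.226, -0.157,  0.762]), 'ft_torque': array([-0.044, -0.003, -0.013]), 'opening': np.float64(0.085)}
scene [ 0.95127645 -0.44896059  0.94913443] [[0.75, -0.54, 0.38], [0.66, 0.62, -0.42], [-0.01, 0.57, 0.82]] 388.1399281897851
side [0.22620351 0.95641716 0.87623824] [[-0.95, 0.19, -0.25], [-0.31, -0.6, 0.74], [-0.01, 0.78, 0.63]] 427.1994163880681
wrist [0.57432923 0.06773738 0.37197044] [[1.0, -0.0, 0.0], [0.0, 0.97, 0.26], [-0.0, -0.26, 0.97]] 284.4404979891127
```

View pics/scene0.png

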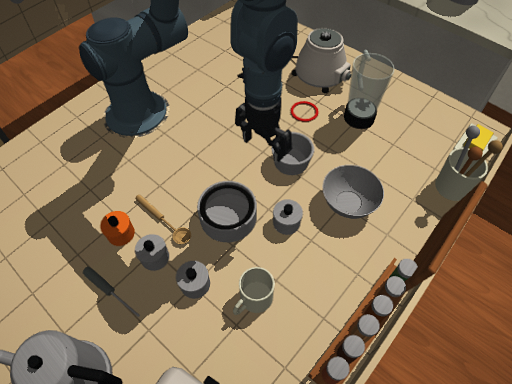

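View pics/side0.png

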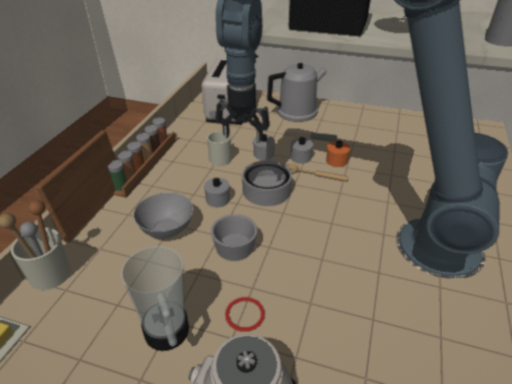

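Scene view: big bowl rim with its black seal is at about (228,206), the middle bowl at (294,150), and the tin knobs at (287,207), (151,242) and (193,268). The orange look-alike is at (117,225). Side view: middle rim (235,232), big rim (267,178), tin knobs (216,183), (264,143) and (302,145).

Run:
```python
from h import *
a,b=load('scene0.png'),load('side0.png')
for n,z,p,r in[('big',.066,(228,206),(267,178)),('mid',.068,(294,150),(235,232)),('tinA',.079,(287,207),(216,183)),('tinB',.079,(151,242),(302,145)),('tinC',.079,(193,268),(264,143)),('mugrim',.095,(257,284),(220,140)),('bowlrim',.07,(353,188),(164,212)),('gasket',0.003,(304,111),(245,314)),('orange',.079,(115,221),(339,145)),('jartop',.22,(375,70),(155,272)),('spoonhead',.0,(181,236),(292,170))]:
    print(n,onz(a,[p],z)[0].round(3),onz(b,[r],z)[0].round(3))
```

```text
big [ 0.537 -0.093  0.066] [ 0.522 -0.073  0.066]
mid [0.553 0.173 0.068] [0.535 0.187 0.068]
tinA [0.663 0.    0.079] [0.658 0.015 0.079]
tinB [ 0.469 -0.302  0.079] [ 0.457 -0.271  0.079]
tinC [ 0.599 -0.28   0.079] [ 0.584 -0.245  0.079]
mugrim [ 0.744 -0.214  0.095] [ 0.727 -0.194  0.095]
bowlrim [0.76 0.17 0.07] [0.754 0.174 0.07 ]
gasket [0.444 0.379 0.003] [0.441 0.381 0.003]
orange [ 0.351 -0.326  0.079] [ 0.336 -0.308  0.079]
jartop [0.616 0.462 0.22 ] [0.589 0.486 0.22 ]
spoonhead [ 0.474 -0.222 -0.   ] [ 0.477 -0.227  0.   ]
```

View pics/wrist0.png

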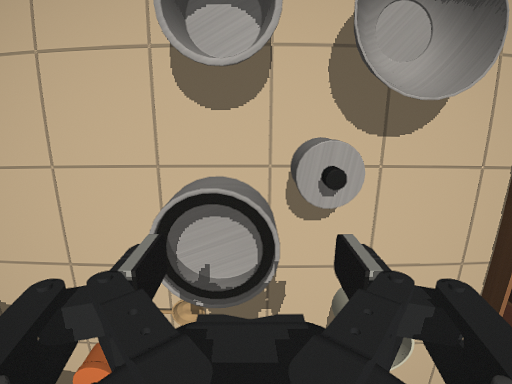

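Wrist view: tin A knob at (334,178), big bowl mouth centre at about (216,240), middle bowl at the top edge about (221,10). I'll check these against the estimates above.

Run:
```python
from h import *
w=load('wrist0.png')
for n,z,p in[('tinA knob',.082,(334,178)),('tinA lid',.06,(335,173)),('big',.066,(216,240)),('mid near rim',.068,(221,64)),('midL',.068,(155,0)),('midR',.068,(282,0)),('tips',.199,(150,245)),('tips',.199,(350,240))]:
    print(n,onz(w,[p],z)[0].round(3))
# knob blob in scene/side -> triangulate
a,b=load('scene0.png'),load('side0.png')
def tri(p,r):
    P=[onz(a,[p],0)[0],onz(b,[r],0)[0]];C=[a['o'],b['o']]
    A=np.zeros((3,3));y=np.zeros(3)
    for P_,c in zip(P,C):
        d=(P_-c)/np.linalg.norm(P_-c);M=np.eye(3)-np.outer(d,d);A+=M;y+=M@c
    return np.linalg.solve(A,y).round(3)
for p,r in [((287,207),(216,183)),((151,242),(302,145)),((193,268),(264,143)),((228,206),(267,178)),((294,150),(235,232)),((304,111),(245,314))]: print(tri(p,r))
```

```text
tinA knob [0.662 0.003 0.082]
tinA lid [0.669 0.004 0.06 ]
big [ 0.534 -0.075  0.066]
mid near rim [0.544 0.117 0.068]
midL [0.481 0.178 0.068]
midR [0.604 0.177 0.068]
tips [ 0.507 -0.017  0.199]
tips [ 0.641 -0.013  0.199]
[0.661 0.005 0.071]
[ 0.461 -0.299  0.062]
[ 0.592 -0.276  0.059]
[ 0.529 -0.088  0.052]
[0.543 0.179 0.057]
[0.442 0.38  0.001]
```

```bash
python3 -m crank '[[0.04,0.88,0,0],[0.04,0.88,0.9,0],[0,0,0.9,0],[0,0,0,0],[0,0,0,0]]'
python3 - <<'E'
from h import *
c=shot('wrist','w1.png')
E
```

```text
t: 0.65
tcp_pos: [0.6524, 0.0037, 0.1407]
ee_rot: [-0.002, 0.707, 0.707, -0.001]
force: [-0.3, 0.2, 1.0]
opening: 0.0853
```

View pics/w1.png

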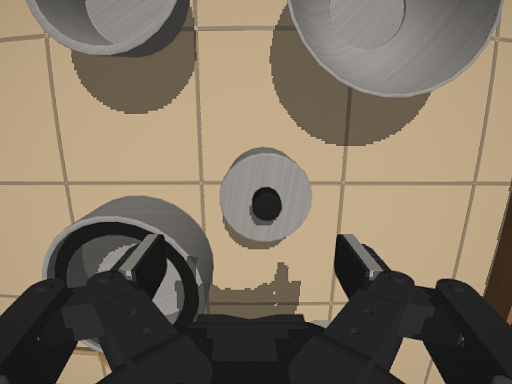

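The tin A knob top is at (267,203), between the fingers horizontally.

Run:
```python
from h import *
c=load('w1.png');print(get_state()['tcp_pos'],onz(c,[(267,203)],.082),onz(c,[(266,196)],.06),proj(c,[[.6524,.0037,.119]]))
```

```text
[0.6544329  0.00353974 0.14334161] [[0.66479676 0.00515361 0.082     ]] [[0.66512636 0.00439136 0.06      ]] [[250.81861213 222.38758116]]
```

```bash
python3 -m crank '[[0.02,0.21,0,0],[0,0,0.57,0],[0,0,0.57,0],[0,0,0,0],[0,0,0,0]]';  python3 -m crank '[[0,0,0,0],[0,0,0,0],[0,0,0,0],[0,0,0,0],[0,0,0,0]]' 1
```

```text
t: 1.2
tcp_pos: [0.6658, 0.0045, 0.0876]
ee_rot: [0.001, 0.707, 0.707, 0.001]
force: [-0.6, 0.0, -0.6]
opening: 0.0852
t: 1.7
tcp_pos: [0.6646, 0.0046, 0.085]
ee_rot: [0.0, 0.707, 0.707, 0.0]
force: [-0.3, -0.1, 0.3]
opening: 0.0125
```

```bash
python3 -m crank '[[0,0,0,0],[0,0,0,0]]'; python3 -m crank '[[0,0,-0.2,0],[0,0,-0.2,0],[0,0,-0.2,0],[0,0,0,0],[0,0,0,0]]'
python3 - <<'E'
from h import *
c=shot('wrist','w2.png')
cv2.imwrite('pics/w2c.png',cv2.resize(cv2.imread('pics/w2.png')[120:330,130:400],None,fx=1.5,fy=1.5))
E
```

```text
t: 1.9
tcp_pos: [0.6644, 0.0046, 0.0846]
ee_rot: [-0.0, 0.707, 0.707, -0.0]
force: [0.1, -0.2, 0.3]
opening: -0.0005
t: 2.4
tcp_pos: [0.6651, 0.0045, 0.1155]
ee_rot: [0.001, 0.707, 0.707, 0.001]
force: [-0.2, 0.2, -0.2]
opening: -0.0001
```

View pics/w2c.png

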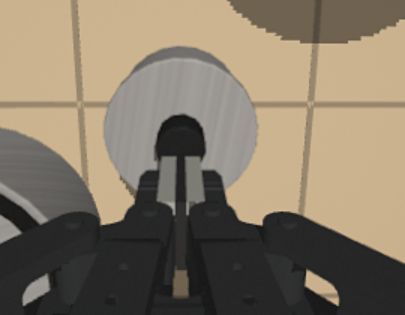

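Fingers shut on nothing: the pads sit just on the near (−y) side of the knob, with tips at about (250,224) and the knob at about (250,210). I'll compare that with the projection.

Run:
```python
from h import *
c=load('w2.png');s=get_state();p=np.array(s['tcp_pos']);print(p,s['opening'])
for d in (.022,.003,0): print(d,proj(c,[p-[0,0,d]]))
print(robot.tips_ahead)
# where is knob
im=cv2.imread('pics/w2.png');print([im[y,250].tolist() for y in range(190,240,3)])
for pt in[(250,195),(250,205),(250,215)]: print(pt,onz(c,[pt],.082))
print(eyes.camera('wrist')['mount'])
```

```text
[0.66461177 0.004575   0.1148689 ] -1.1544243894208742e-05
0.022 [[249.89761596 221.72637788]]
0.003 [[249.91673904 233.5811544 ]]
0 [[249.92015063 235.69279275]]
0.022
[[148, 153, 156], [148, 153, 156], [84, 86, 88], [27, 29, 27], [27, 28, 28], [42, 43, 44], [33, 33, 33], [32, 33, 33], [33, 33, 34], [33, 35, 34], [33, 34, 33], [31, 31, 33], [34, 34, 35], [34, 33, 35], [33, 32, 34], [33, 33, 35], [33, 33, 35]]
(250, 195) [[0.66467892 0.01953399 0.082     ]]
(250, 205) [[0.66468344 0.01246794 0.082     ]]
(250, 215) [[0.66468805 0.00525816 0.082     ]]
[[ 7.00631436e-04  9.65037442e-01  2.62111130e-01  6.77039220e-02]
 [ 9.99999557e-01 -8.40880385e-04  4.22911953e-04 -3.61392026e-04]
 [ 6.28529978e-04  2.62110718e-01 -9.65037604e-01 -1.50397365e-01]
 [ 0.00000000e+00  0.00000000e+00  0.00000000e+00  1.00000000e+00]]
```

Run:
```python
from h import *
from scipy.optimize import least_squares
for fn,r in(('w1.png',(150,245)),('w2.png',(150,235))):
    c=load(fn)
    im=cv2.imread('pics/'+fn)
    # lid model circle r=.04 z=.06, draw candidates: report knob black extents
    x0=267 if fn=='w1.png' else 250
    g=cv2.cvtColor(im,cv2.COLOR_BGR2GRAY)
    print(fn,[int(g[y,x0]) for y in range(140,250,2)])
    for yc in (.0,.005,.01,.015,.02):
        print(yc,'lid far/near rows',proj(c,[[.665,yc+.04,.06],[.665,yc-.04,.06],[.665,yc+.012,.082],[.665,yc-.012,.082]])[:,1].round(1))
```

```text
w1.png [176, 176, 175, 173, 103, 107, 108, 159, 144, 143, 144, 144, 145, 147, 147, 147, 147, 147, 147, 147, 147, 146, 148, 122, 20, 25, 24, 41, 33, 33, 32, 33, 32, 31, 32, 33, 31, 32, 30, 31, 42, 84, 78, 151, 148, 147, 146, 144, 144, 146, 142, 97, 97, 95, 89]
0.0 lid far/near rows [154.  243.9 194.5 223.8]
0.005 lid far/near rows [147.8 238.8 188.1 217.8]
0.01 lid far/near rows [141.6 233.6 181.7 211.8]
0.015 lid far/near rows [135.3 228.3 175.2 205.7]
0.02 lid far/near rows [129.  222.9 168.7 199.5]
w2.png [183, 183, 184, 183, 183, 166, 109, 111, 112, 128, 161, 148, 150, 150, 148, 149, 148, 149, 150, 151, 153, 153, 153, 154, 154, 153, 152, 156, 86, 27, 27, 28, 34, 39, 33, 33, 33, 33, 35, 33, 34, 32, 33, 34, 34, 34, 33, 37, 33, 34, 32, 34, 36, 35, 36]
0.0 lid far/near rows [159.7 258.5 205.7 238.1]
0.005 lid far/near rows [152.8 252.9 198.6 231.5]
0.01 lid far/near rows [145.9 247.2 191.5 224.9]
0.015 lid far/near rows [138.9 241.5 184.2 218.1]
0.02 lid far/near rows [131.9 235.7 176.9 211.2]
```

Run:
```python
from h import *
s=get_state();p=np.array(s['tcp_pos']);out=[]
for n in('scene','side'):
    c=shot(n,n+'1.png');im=cv2.imread(f'pics/{n}1.png')
    pts=proj(c,[p-[0,0,.022],p,[.665,.003,.082],[.665,.003,.06],[.665,.003,0]]);print(n,pts.round(1).tolist())
    u,v=pts[3].astype(int);x0,y0=u-60,v-75;print(x0,y0)
    out.append(cv2.resize(im[y0:y0+130,x0:x0+120],None,fx=3.3,fy=3.3,interpolation=cv2.INTER_CUBIC))
cv2.imwrite('pics/z1.png',np.hstack(out))
```

```text
scene [[288.9, 203.5], [289.5, 199.0], [288.5, 206.2], [288.0, 210.5], [286.6, 221.5]]
227 135
side [[215.2, 177.2], [214.7, 171.4], [215.4, 179.6], [215.8, 185.2], [217.0, 200.0]]
155 110
```

View pics/z1.png

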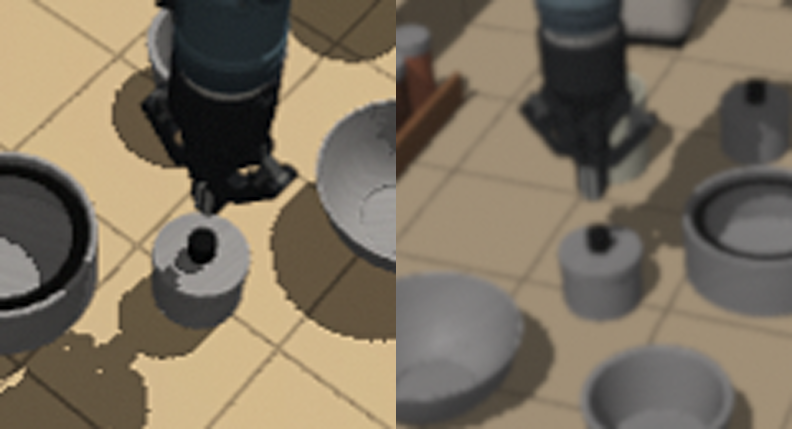

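The tips appear about 20 mm higher than the TCP reading plus 22 mm implies, so the fingers closed above the knob. I'll find the offset by touching the knob top (82 mm) with the shut fingertips.

```bash
for i in 1; do python3 -m crank '[[0,0,0.3,0],[0,0,0.2,0],[0,0,0,0],[0,0,0,0]]'; done;  python3 -m crank '[[0,0,0.06,0],[0,0,0,0],[0,0,0,0]]'; python3 -m crank '[[0,0,0.06,0],[0,0,0,0],[0,0,0,0]]'; python3 -m crank '[[0,0,0.06,0],[0,0,0,0],[0,0,0,0]]'
```

```text
t: 3.0
tcp_pos: [0.6639, 0.0047, 0.0892]
ee_rot: [-0.001, 0.707, 0.707, -0.0]
force: [0.7, -0.2, 0.0]
opening: 0.0001
t: 3.3
tcp_pos: [0.6647, 0.0046, 0.087]
ee_rot: [0.0, 0.707, 0.707, 0.0]
force: [0.3, -0.6, -0.7]
opening: 0.0002
t: 3.6
tcp_pos: [0.6644, 0.0046, 0.0836]
ee_rot: [-0.0, 0.707, 0.707, -0.0]
force: [0.2, -0.0, 0.3]
opening: -0.0001
t: 3.9
tcp_pos: [0.6643, 0.0046, 0.0805]
ee_rot: [-0.0, 0.707, 0.707, -0.0]
force: [1.0, 0.1, -0.5]
opening: -0.0003
```

```bash
python3 -m crank '[[0,0,0.06,0],[0,0,0,0],[0,0,0,0]]'; python3 -m crank '[[0,0,0.06,0],[0,0,0,0],[0,0,0,0]]'
python3 - <<'E'
from h import *
s=get_state();p=np.array(s['tcp_pos']);out=[]
for n in('scene','side'):
    c=shot(n,n+'2.png');im=cv2.imread(f'pics/{n}2.png')
    x0,y0=(227,135) if n=='scene' else(155,110)
    out.append(cv2.resize(im[y0:y0+130,x0:x0+120],None,fx=3.3,fy=3.3,interpolation=cv2.INTER_CUBIC))
cv2.imwrite('pics/z2.png',np.hstack(out))
E
```

```text
t: 4.2
tcp_pos: [0.6644, 0.0046, 0.0775]
ee_rot: [-0.0, 0.707, 0.707, -0.0]
force: [-0.1, -0.8, -0.1]
opening: -0.0001
t: 4.5
tcp_pos: [0.6644, 0.0046, 0.0745]
ee_rot: [-0.0, 0.707, 0.707, -0.0]
force: [0.3, 0.4, -0.3]
opening: -0.0003
```

View pics/z2.png

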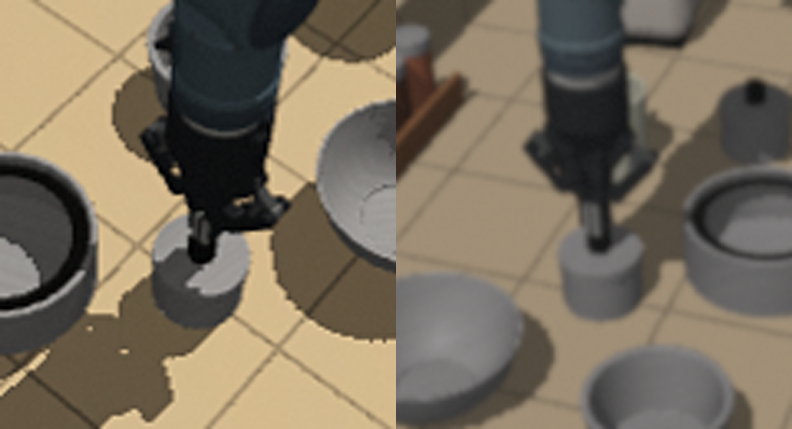

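```bash
for i in 1; do python3 -m crank '[[0,0,0.06,0],[0,0,0,0],[0,0,0,0]]'; python3 -m crank '[[0,0,0.06,0],[0,0,0,0],[0,0,0,0]]'; python3 -m crank '[[0,0,0.06,0],[0,0,0,0],[0,0,0,0]]';python3 -m crank '[[0,0,0.06,0],[0,0,0,0],[0,0,0,0]]'; done | grep -E 'tcp|force'
```

```text
tcp_pos: [0.665, 0.0045, 0.0732]
force: [-2.8, -0.5, 6.6]
tcp_pos: [0.6652, 0.0045, 0.0731]
force: [-8.1, 0.5, 20.6]
tcp_pos: [0.6654, 0.0045, 0.073]
force: [-13.3, 0.5, 35.8]
tcp_pos: [0.6656, 0.0046, 0.073]
force: [-19.7, 2.0, 49.7]
```

```bash
python3 -m crank '[[0,0,-0.2,0],[0,0,0,0],[0,0,0,0]]'
python3 - <<'E'
from h import *
out=[]
for n in('scene','side','wrist'):
    c=shot(n,n+'3.png');im=cv2.imread(f'pics/{n}3.png')
    if n=='wrist': im=im[130:310,170:330]; f=1.8
    else:
        x0,y0=(262,180) if n=='scene' else(188,150); im=im[y0:y0+54,x0:x0+48]; f=6
    out.append(cv2.resize(im,None,fx=f,fy=f,interpolation=cv2.INTER_CUBIC))
print([o.shape for o in out])
g=np.hstack([cv2.resize(o,(264,324)) for o in out]);g=cv2.convertScaleAbs(g,alpha=1.6,beta=30);cv2.imwrite('pics/z3.png',g)
E
```

```text
t: 6.1
tcp_pos: [0.6652, 0.0045, 0.0731]
ee_rot: [0.001, 0.707, 0.707, 0.001]
force: [-2.1, 0.4, 10.7]
opening: -0.0002
[(324, 288, 3), (324, 288, 3), (324, 288, 3)]
```

View pics/z3.png

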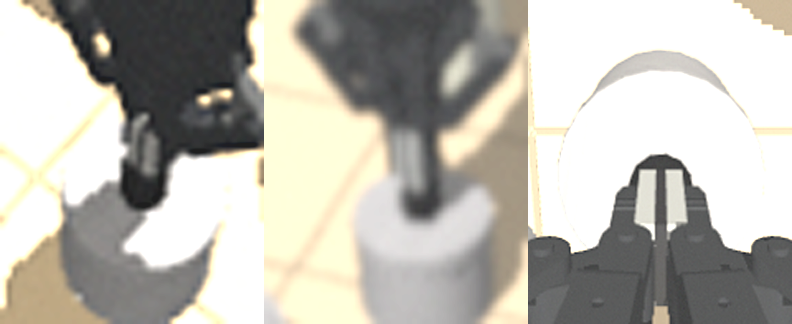

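The shut fingertips clearly rest on the knob top (82 mm) at TCP z = 0.073. So the tips really sit about 9 mm behind the reported TCP, not 22 mm ahead. I'll work with tip z = tcp z + 0.009 from here.

```bash
python3 -m crank '[[0,0,-0.6,0],[0,0,0,0],[0,0,0,0],[0,0,0,0],[0,0,0,0]]' -1;  python3 -m crank '[[0,0,0.4,0],[0,0,0.3,0],[0,0,0.2,0],[0,0,0,0],[0,0,0,0]]'; python3 -m crank '[[0,0,0,0],[0,0,0,0],[0,0,0,0],[0,0,0,0],[0,0,0,0]]' 1;python3 -m crank '[[0,0,0,0],[0,0,0,0],[0,0,0,0],[0,0,0,0]]'
```

```text
t: 6.75
tcp_pos: [0.6634, 0.0047, 0.1009]
ee_rot: [-0.001, 0.707, 0.707, -0.001]
force: [-0.3, -0.7, -0.3]
opening: 0.0723
t: 7.25
tcp_pos: [0.6643, 0.0046, 0.0575]
ee_rot: [-0.0, 0.707, 0.707, -0.0]
force: [1.2, 0.7, 0.8]
opening: 0.0855
t: 7.75
tcp_pos: [0.6652, 0.0046, 0.0583]
ee_rot: [0.001, 0.707, 0.707, 0.001]
force: [0.9, 0.9, 1.9]
opening: 0.0213
t: 8.15
tcp_pos: [0.6652, 0.0046, 0.0583]
ee_rot: [0.001, 0.707, 0.707, 0.001]
force: [0.7, 0.3, 3.8]
opening: 0.0219
```

```bash
python3 -m crank '[[0,0,-0.3,0],[0,0,-0.3,0],[0,0,0,0],[0,0,0,0],[0,0,0,0]]'; python3 -m crank '[[0,0,0,0],[0,0,0,0]]'; python3 -m crank '[[0,0,0,0],[0,0,0,0]]'; python3 -m crank '[[0,0,0,0],[0,0,0,0]]'
```

```text
t: 8.65
tcp_pos: [0.663, 0.0047, 0.0858]
ee_rot: [-0.001, 0.707, 0.707, -0.001]
force: [-0.2, -0.4, -4.6]
opening: 0.0215
t: 8.85
tcp_pos: [0.6638, 0.0046, 0.0867]
ee_rot: [-0.001, 0.707, 0.707, -0.001]
force: [-0.6, -0.2, -4.2]
opening: 0.0214
t: 9.05
tcp_pos: [0.6644, 0.0046, 0.0876]
ee_rot: [-0.0, 0.707, 0.707, -0.0]
force: [-0.2, 0.1, -4.0]
opening: 0.0218
t: 9.25
tcp_pos: [0.6646, 0.0046, 0.0878]
ee_rot: [0.0, 0.707, 0.707, 0.0]
force: [-0.3, -0.2, -4.0]
opening: 0.0214
```

Tin A weighs 4.0 N (0.41 kg), so it is full. I'll put it back and go to the middle bowl's −x rim.

```bash
python3 -m crank '[[0,0,0.3,0],[0,0,0.28,0],[0,0,0,0],[0,0,0,0]]'; python3 -m crank '[[0,0,0,0],[0,0,0,0],[0,0,0,0],[0,0,0,0]]' -0.2; python3 -m crank '[[0,0,-0.6,0],[0,0,-0.9,0],[0,0,-0.6,0],[0.59,-0.61,0,0],[0.59,-0.61,0,0]]'; python3 -m crank '[[0.59,-0.61,0,0],[0.59,-0.61,0,0],[0.59,-0.61,0,0],[0.59,-0.61,0,0],[0,0,0,0]]'; python3 -m crank '[[0,0,0,0],[0,0,0,0]]'
python3 - <<'E'
from h import *
c=shot('wrist','w4.png');print(get_state()['tcp_pos'])
E
```

```text
t: 9.65
tcp_pos: [0.6642, 0.0046, 0.0587]
ee_rot: [-0.0, 0.707, 0.707, -0.0]
force: [-0.6, 0.6, -3.5]
opening: 0.0213
t: 10.05
tcp_pos: [0.665, 0.0045, 0.0595]
ee_rot: [0.001, 0.707, 0.707, 0.0]
force: [-0.1, -0.6, -0.2]
opening: 0.0512
t: 10.55
tcp_pos: [0.6052, 0.0635, 0.1658]
ee_rot: [0.002, 0.708, 0.706, 0.002]
force: [-0.3, 1.4, -0.1]
opening: 0.0513
t: 11.05
tcp_pos: [0.4774, 0.1842, 0.164]
ee_rot: [-0.001, 0.705, 0.709, -0.0]
force: [0.8, 0.1, -0.2]
opening: 0.0514
t: 11.25
tcp_pos: [0.4825, 0.1812, 0.1641]
ee_rot: [0.001, 0.707, 0.707, 0.001]
force: [0.8, -0.6, 0.9]
opening: 0.0511
[0.48268227 0.18098085 0.16390847]
```

View pics/w4.png

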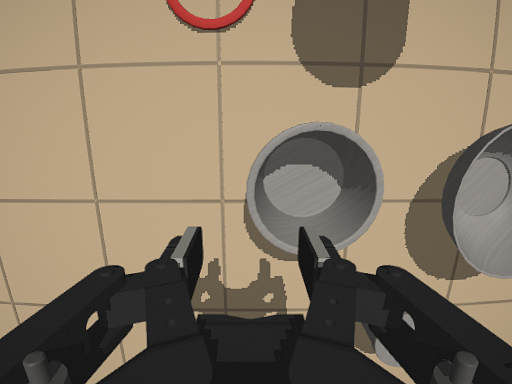

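The middle bowl's outer rim runs from x≈247 to 383 with its top at row≈122 (centre about (315,188)). The finger pads are at (190,245) and (312,245).

Run:
```python
from h import *
c=load('w4.png')
for p in[(247,188),(383,188),(319,122),(315,188),(262,148)]: print(p,onz(c,[p],.068)[0].round(4))
t=np.linspace(0,2*np.pi,9)[:-1]
def ring(x,y): return proj(c,np.c_[x+.064*np.cos(t),y+.064*np.sin(t),0*t+.068]).round(0).tolist()
print(ring(.543,.181))
```

```text
(247, 188) [0.4795 0.1848 0.068 ]
(383, 188) [0.6033 0.1849 0.068 ]
(319, 122) [0.5408 0.2428 0.068 ]
(315, 188) [0.5406 0.1848 0.068 ]
(262, 148) [0.4925 0.2205 0.068 ]
[[386.0, 192.0], [372.0, 142.0], [322.0, 119.0], [268.0, 141.0], [246.0, 192.0], [267.0, 238.0], [313.0, 256.0], [361.0, 238.0]]
```

```bash
python3 -m crank '[[-0.02,-0.03,0.8,0],[0,0,0.8,0],[0,0,0.5,0],[0,0,0.24,0],[0,0,0,0]]'; python3 -m crank '[[0,0,0,0],[0,0,0,0],[0,0,0,0],[0,0,0,0],[0,0,0,0]]' 1;python3 -m crank '[[0,0,0,0],[0,0,0,0],[0,0,0,0]]'
```

```text
t: 11.8
tcp_pos: [0.4793, 0.1796, 0.0452]
ee_rot: [-0.001, 0.708, 0.707, -0.001]
force: [-0.9, -0.3, -0.5]
opening: 0.0514
t: 12.3
tcp_pos: [0.4818, 0.1805, 0.0484]
ee_rot: [0.002, 0.707, 0.707, 0.001]
force: [-0.1, -2.3, 5.7]
opening: 0.0065
t: 12.6
tcp_pos: [0.4818, 0.1805, 0.0484]
ee_rot: [0.002, 0.707, 0.707, 0.001]
force: [-0.4, -2.2, 6.0]
opening: 0.0069
```

```bash
python3 -m crank '[[0,0,-0.3,0],[0,0,-0.4,0],[0,0,-0.5,0],[0,0,-0.5,0],[0,0,-0.3,0]]'; python3 -m crank '[[0,0,-0.1,0],[0,0,0,0],[0,0,0,0]]'
python3 - <<'E'
from h import *
out=[]
print(get_state()['ft_torque'])
for n in('side','wrist'):
    c=shot(n,n+'5.png');im=cv2.imread(f'pics/{n}5.png')
    if n=='side': im=cv2.resize(im[120:312,160:320],(400,480))
    else: im=cv2.resize(im[80:320,120:320],(400,480))
    out.append(im)
cv2.imwrite('pics/z5.png',np.hstack(out))
E
```

```text
t: 13.1
tcp_pos: [0.4803, 0.1809, 0.1485]
ee_rot: [0.0, 0.707, 0.707, 0.001]
force: [0.2, -0.0, -1.7]
opening: 0.0059
t: 13.4
tcp_pos: [0.4791, 0.1805, 0.1506]
ee_rot: [-0.001, 0.707, 0.707, -0.001]
force: [-0.5, -0.3, -3.1]
opening: 0.0058
[-0.01900256  0.09186582  0.02158608]
```

View pics/z5.png

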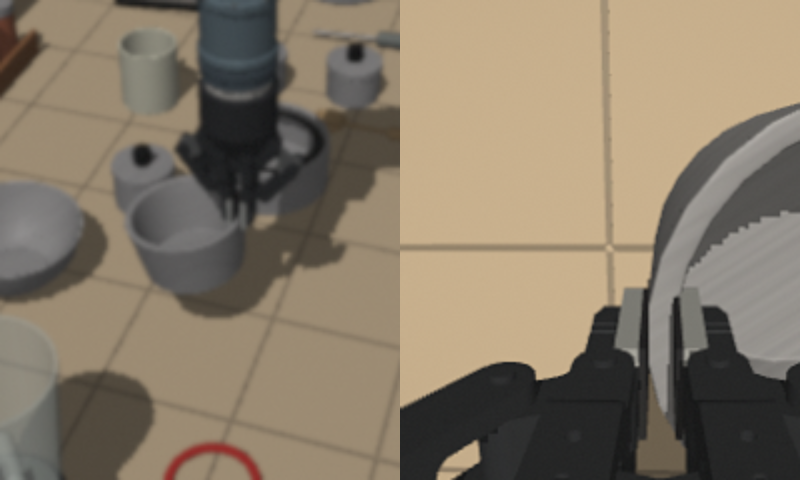

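Run:
```python
from h import *
t=np.linspace(0,2*np.pi,120)
def score(c,g,x,y,r1=.077,r2=.070,z=.066):
    def v(r):
        p=proj(c,np.c_[x+r*np.cos(t),y+r*np.sin(t),0*t+z]).astype(np.float32)
        return cv2.remap(g,p[:,0],p[:,1],cv2.INTER_LINEAR)[:,0]
    return np.clip(v(r1)-v(r2),0,60).mean()
tot=0
X=np.arange(.515,.555,.001);Y=np.arange(-.105,-.055,.001)
for fn in('scene0.png','side0.png','wrist0.png','w1.png'):
    c=load(fn);g=cv2.cvtColor(cv2.imread('pics/'+fn),cv2.COLOR_BGR2GRAY).astype(np.float32)
    S=np.array([[score(c,g,x,y) for y in Y] for x in X]);i=np.unravel_index(S.argmax(),S.shape);print(fn,X[i[0]].round(3),Y[i[1]].round(3),S.max().round(1));tot=tot+S
i=np.unravel_index(tot.argmax(),tot.shape);print(X[i[0]],Y[i[1]])
```

```text
scene0.png 0.531 -0.093 58.9
side0.png 0.53 -0.092 34.8
wrist0.png 0.527 -0.089 44.1
w1.png 0.529 -0.088 35.8
0.53 -0.09299999999999999
```

```bash
python3 -m crank '[[-0.5,0,0,0],[-0.9,0,0,0],[-0.9,0,0,0],[-0.9,0,0,0],[-0.9,0,0,0]]'; python3 -m crank '[[-0.9,0,0,0],[-0.5,0,0,0],[0,0,0,0],[0,0,0,0],[0,0,0,0]]'
python3 - <<'E'
from h import *
for n in('scene','side'): shot(n,n+'6.png')
print(get_state()['tcp_pos'])
t=np.linspace(0,2*np.pi,120)
# fit tilted bowl rim: params pinch-based; maximize edge contrast using rim inner(dark)/.. via background diff
E
```

```text
t: 14.0
tcp_pos: [0.4791, -0.0259, 0.1508]
ee_rot: [-0.001, 0.707, 0.707, -0.0]
force: [1.4, -0.5, -3.1]
opening: 0.0057
t: 14.5
tcp_pos: [0.4794, -0.0934, 0.1511]
ee_rot: [-0.001, 0.707, 0.707, -0.0]
force: [0.8, 0.3, -2.8]
opening: 0.0062
[ 0.47967619 -0.0931911   0.15137259]
```

```bash
python3 -m crank '[[0.04,0,0.2,0],[0,0,0.2,0],[0,0,0.1,0],[0,0,0,0],[0,0,0,0]]'; python3 -m crank '[[0,0,0.1,0],[0,0,0,0],[0,0,0,0]]'; python3 -m crank '[[0,0,0.1,0],[0,0,0,0],[0,0,0,0]]'; python3 -m crank '[[0,0,0.1,0],[0,0,0,0],[0,0,0,0]]'
python3 - <<'E'
from h import *
out=[]
print(get_state()['ft_torque'])
for n,x0,y0 in(('scene',160,110),('side',190,90)):
    c=shot(n,n+'7.png');im=cv2.imread(f'pics/{n}7.png')
    out.append(cv2.resize(im[y0:y0+135,x0:x0+110],(400,490),interpolation=cv2.INTER_CUBIC))
cv2.imwrite('pics/z7.png',np.hstack(out))
E
```

```text
t: 15.1
tcp_pos: [0.4797, -0.0923, 0.1264]
ee_rot: [-0.0, 0.707, 0.707, -0.0]
force: [-0.6, -0.0, -2.9]
opening: 0.0061
t: 15.4
tcp_pos: [0.48, -0.0925, 0.1217]
ee_rot: [0.0, 0.707, 0.707, 0.0]
force: [0.3, -0.3, -2.9]
opening: 0.0063
t: 15.7
tcp_pos: [0.4798, -0.0923, 0.1165]
ee_rot: [-0.0, 0.707, 0.707, -0.0]
force: [0.7, 0.1, -2.9]
opening: 0.0065
t: 16.0
tcp_pos: [0.4798, -0.0923, 0.1115]
ee_rot: [-0.0, 0.707, 0.707, -0.0]
force: [0.1, -0.4, -2.4]
opening: 0.0062
[-0.00787001  0.15905059 -0.06941357]
```

```bash
python3 -m crank '[[0,0,0.1,0],[0,0,0,0],[0,0,0,0]]'; python3 -m crank '[[0,0,0.1,0],[0,0,0,0],[0,0,0,0]]'
python3 - <<'E'
from h import *
out=[]
print(get_state()['ft_torque'])
for n,x0,y0 in(('scene',160,110),('side',190,90)):
    c=shot(n,n+'7.png');im=cv2.imread(f'pics/{n}7.png')
    out.append(cv2.resize(im[y0:y0+135,x0:x0+110],(400,490),interpolation=cv2.INTER_CUBIC))
cv2.imwrite('pics/z7.png',np.hstack(out))
E
```

```text
t: 16.4
tcp_pos: [0.4797, -0.0924, 0.1064]
ee_rot: [-0.0, 0.707, 0.707, -0.0]
force: [-0.3, 0.6, -1.8]
opening: 0.0063
t: 16.7
tcp_pos: [0.4795, -0.0923, 0.1014]
ee_rot: [-0.0, 0.707, 0.707, -0.0]
force: [-0.8, 0.4, -1.8]
opening: 0.0062
[0.01921374 0.33134962 0.01720072]
```

View pics/z7.png

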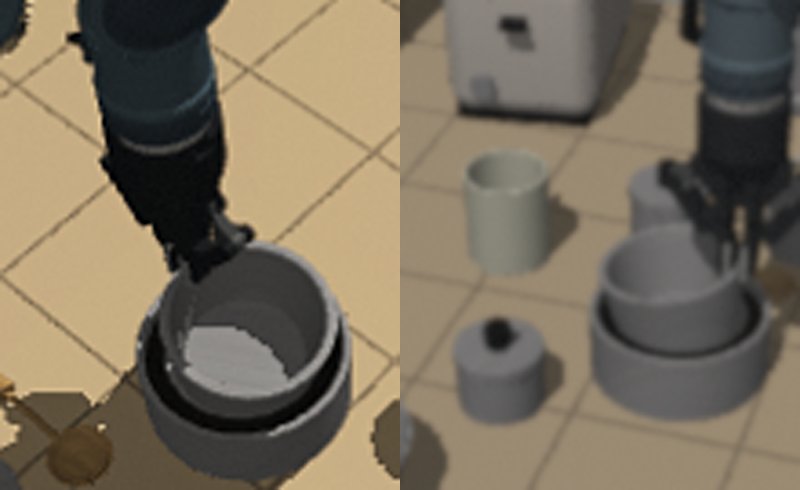

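```bash
python3 -m crank '[[0,0,0.1,0],[0,0,0,0],[0,0,0,0]]'; python3 -m crank '[[0,0,0.1,0],[0,0,0,0],[0,0,0,0]]'
python3 - <<'E'
from h import *
print(get_state()['ft_torque'])
E
```

```text
t: 17.1
tcp_pos: [0.4795, -0.0925, 0.0966]
ee_rot: [-0.0, 0.707, 0.707, -0.0]
force: [-3.1, -0.9, 1.1]
opening: 0.006
t: 17.4
tcp_pos: [0.4793, -0.0926, 0.0915]
ee_rot: [-0.0, 0.707, 0.707, -0.001]
force: [-6.3, -1.4, 2.0]
opening: 0.0062
[-0.20357168  0.90213484 -0.0639349 ]
```

```bash
python3 -m crank '[[0,-0.06,0,0],[0,0,0,0],[0,0,0,0]]'; python3 -m crank '[[0,0,0,0],[0,0,0,0],[0,0,0,0],[0,0,0,0],[0,0,0,0]]' -0.2; python3 -m crank '[[0,0,-0.6,0],[0,0,-0.9,0],[0,0,-0.6,0],[0,0,0,0],[0,0,0,0]]';  python3 - <<'E'
from h import *
from scipy.optimize import differential_evolution as de
fns=[]
for n in('scene','side','wrist'): shot(n,n+'8.png')
E
```

```text
t: 17.7
tcp_pos: [0.4769, -0.0924, 0.0915]
ee_rot: [-0.0, 0.707, 0.707, 0.0]
force: [-1.9, -0.0, -1.0]
opening: 0.0057
t: 18.2
tcp_pos: [0.4774, -0.0924, 0.0919]
ee_rot: [0.0, 0.707, 0.707, 0.0]
force: [0.6, -0.7, 0.1]
opening: 0.0512
t: 18.7
tcp_pos: [0.4777, -0.0926, 0.1973]
ee_rot: [0.001, 0.707, 0.707, 0.001]
force: [-0.1, 0.4, -0.9]
opening: 0.0515
```

```bash
cat > fit.py <<'E'
from h import *
t=np.linspace(0,2*np.pi,120)
G={}
def ring(fn,x,y,z,r,a=0,b=0):
    if fn not in G: G[fn]=(load(fn),cv2.cvtColor(cv2.imread('pics/'+fn),cv2.COLOR_BGR2GRAY).astype(np.float32))
    c,g=G[fn];dx,dy=r*np.cos(t),r*np.sin(t)
    p=proj(c,np.c_[x+dx,y+dy,z+a*dx+b*dy]).astype(np.float32)
    return cv2.remap(g,p[:,0],p[:,1],cv2.INTER_LINEAR)[:,0]
def grid(fn,z,r1,r2,X,Y,cl=60):
    S=np.array([[np.clip(ring(fn,x,y,z,r1)-ring(fn,x,y,z,r2),-cl,cl).mean() for y in Y] for x in X])
    i=np.unravel_index(S.argmax(),S.shape);return X[i[0]].round(4),Y[i[1]].round(4),S.max().round(1),S
E
python3 - <<'E'
from fit import *
X=np.arange(.515,.55,.001);Y=np.arange(-.11,-.07,.001)
for fn in('scene8.png','side8.png','wrist8.png'):
    print(fn,'big',grid(fn,.066,.077,.070,X,Y)[:3])
    best=[]
    for z in np.arange(.07,.11,.003):
        best.append((grid(fn,z,.060,.068,X[::2],Y[::2])[:3],z.round(3)))
    best.sort(key=lambda b:-b[0][2]);print(best[:3])
E
```

```text
scene8.png big (np.float64(0.529), np.float64(-0.092), np.float32(53.3))
[((np.float64(0.529), np.float64(-0.09), np.float32(20.8)), np.float64(0.07)), ((np.float64(0.531), np.float64(-0.092), np.float32(20.3)), np.float64(0.073)), ((np.float64(0.533), np.float64(-0.094), np.float32(19.6)), np.float64(0.076))]
side8.png big (np.float64(0.53), np.float64(-0.093), np.float32(30.5))
[((np.float64(0.529), np.float64(-0.09), np.float32(13.0)), np.float64(0.07)), ((np.float64(0.527), np.float64(-0.086), np.float32(12.1)), np.float64(0.073)), ((np.float64(0.527), np.float64(-0.082), np.float32(11.9)), np.float64(0.076))]
wrist8.png big (np.float64(0.532), np.float64(-0.093), np.float32(36.4))
[((np.float64(0.531), np.float64(-0.094), np.float32(39.9)), np.float64(0.079)), ((np.float64(0.529), np.float64(-0.092), np.float32(37.7)), np.float64(0.085)), ((np.float64(0.533), np.float64(-0.096), np.float32(36.8)), np.float64(0.076))]
```

```bash
python3 -m crank '[[0,0.55,0,0],[0,0.5,0,0],[0,0,0,0],[0,0,0,0],[0,0,0,0]]' 1; python3 -m crank '[[0,0,0.8,0],[0,0,0.8,0],[0,0,0.8,0],[0,0,0,0],[0,0,0,0]]'; python3 -m crank '[[0,0,0.5,0],[0,0,0.2,0],[0,0,0,0],[0,0,0,0]]'
```

```text
t: 19.35
tcp_pos: [0.5282, -0.0921, 0.1958]
ee_rot: [-0.001, 0.707, 0.707, -0.001]
force: [0.4, -1.1, 0.5]
opening: 0.0002
t: 19.85
tcp_pos: [0.5282, -0.0921, 0.0769]
ee_rot: [-0.001, 0.707, 0.707, -0.001]
force: [0.3, -0.5, 0.7]
opening: 0.0001
t: 20.25
tcp_pos: [0.5303, -0.0927, 0.0431]
ee_rot: [0.001, 0.707, 0.707, 0.0]
force: [0.1, -0.8, -0.5]
opening: -0.0002
```

```bash
python3 -m crank '[[0,0,0.2,0],[0,0,0.1,0],[0,0,0,0],[0,0,0,0]]'; python3 -m crank '[[0,0,0.08,0],[0,0,0.06,0],[0,0,0,0],[0,0,0,0]]'; python3 -m crank '[[0,0,0.06,0],[0,0,0,0],[0,0,0,0]]'; python3 -m crank '[[0,0,0.06,0],[0,0,0,0],[0,0,0,0]]'
```

```text
t: 20.65
tcp_pos: [0.5292, -0.0923, 0.0265]
ee_rot: [-0.0, 0.707, 0.707, -0.0]
force: [-0.2, 0.2, -0.7]
opening: 0.0
t: 21.05
tcp_pos: [0.5295, -0.0924, 0.0197]
ee_rot: [0.0, 0.707, 0.707, 0.0]
force: [0.9, 0.2, 0.8]
opening: -0.0001
t: 21.35
tcp_pos: [0.5301, -0.0926, 0.0169]
ee_rot: [0.0, 0.707, 0.707, 0.0]
force: [0.9, 0.3, 1.7]
opening: -0.0
t: 21.65
tcp_pos: [0.5302, -0.0927, 0.014]
ee_rot: [0.001, 0.707, 0.707, 0.0]
force: [2.1, -0.9, 3.3]
opening: 0.0003
```

```bash
for i in 1; do python3 -m crank '[[0,0,0.06,0],[0,0,0,0],[0,0,0,0]]'; python3 -m crank '[[0,0,0.06,0],[0,0,0,0],[0,0,0,0]]'; python3 -m crank '[[0,0,0.06,0],[0,0,0,0],[0,0,0,0]]'; python3 -m crank '[[0,0,0.06,0],[0,0,0,0],[0,0,0,0]]'; done | grep -E 'tcp|force'
```

```text
tcp_pos: [0.5304, -0.0927, 0.0111]
force: [2.7, -0.8, 3.7]
tcp_pos: [0.5304, -0.0927, 0.0081]
force: [2.4, -1.3, 4.5]
tcp_pos: [0.5305, -0.0928, 0.0053]
force: [3.5, -1.1, 5.9]
tcp_pos: [0.5307, -0.0928, 0.0024]
force: [3.2, -1.4, 6.7]
```

```bash
for i in 1; do python3 -m crank '[[0,0,0.05,0],[0,0,0,0],[0,0,0,0]]'; python3 -m crank '[[0,0,0.05,0],[0,0,0,0],[0,0,0,0]]'; python3 -m crank '[[0,0,0.05,0],[0,0,0,0],[0,0,0,0]]';  done | grep -E 'tcp|force'
```

```text
tcp_pos: [0.5309, -0.0928, 0.0004]
force: [2.7, -1.4, 10.4]
tcp_pos: [0.5311, -0.0929, 0.0]
force: [-3.7, 1.3, 27.2]
tcp_pos: [0.5312, -0.0929, -0.0001]
force: [-11.8, 2.5, 48.3]
```

Home: it stops hard at TCP z = 0.000, which is exactly where the floor should be (tip 9 mm). Now I'll retreat, check the rim, and go to tin C.

```bash
python3 -m crank '[[0,0,-0.5,0],[0,0,-0.9,0],[0,0,-0.9,0],[0,0,-0.9,0],[0,0,0,0]]'; python3 -m crank '[[-0.88,0.3,0,0],[-0.88,0.3,0,0],[-0.88,0.3,0,0],[-0.88,0.3,0,0],[0,0,0,0]]' -0.2;  python3 -m crank '[[0,0,0,0],[0,0,0,0],[0,0,0,0]]'
python3 - <<'E'
from fit import *
for n in('scene','side','wrist'): shot(n,n+'9.png')
print(get_state()['tcp_pos'])
X=np.arange(.515,.55,.001);Y=np.arange(-.11,-.07,.001)
for fn in('scene9.png','side9.png','wrist9.png'):
    print(fn,'big',grid(fn,.066,.077,.070,X,Y)[:3])
    print([(grid(fn,z,.060,.068,X[::2],Y[::2])[:3],z) for z in (.066,.07,.072,.076,.082)])
X=np.arange(.44,.63,.003);Y=np.arange(-.32,-.23,.003)
for fn in('scene9.png','side9.png','wrist9.png'):
    for zz,r1,r2 in((.082,.018,.008),):
        S=grid(fn,zz,r1,r2,X,Y,100)[3]
        for h in (X<.53,X>=.53):
            T=np.where(h[:,None],S,-99);i=np.unravel_index(T.argmax(),T.shape);print(fn,X[i[0]],Y[i[1]],T.max())
E
```

```text
t: 24.25
tcp_pos: [0.5318, -0.093, 0.1595]
ee_rot: [0.003, 0.707, 0.707, 0.002]
force: [2.2, 0.2, 0.1]
opening: -0.0001
t: 24.75
tcp_pos: [0.5887, -0.273, 0.1507]
ee_rot: [-0.001, 0.709, 0.705, -0.001]
force: [-0.0, 0.5, -0.9]
opening: 0.051
t: 25.05
tcp_pos: [0.5886, -0.2667, 0.1537]
ee_rot: [-0.001, 0.707, 0.708, -0.0]
force: [0.7, 0.8, -0.6]
opening: 0.0514
[ 0.58930202 -0.26724222  0.15446925]
scene9.png big (np.float64(0.528), np.float64(-0.092), np.float32(60.0))
[((np.float64(0.527), np.float64(-0.09), np.float32(59.9)), 0.066), ((np.float64(0.529), np.float64(-0.092), np.float32(59.8)), 0.07), ((np.float64(0.531), np.float64(-0.092), np.float32(59.9)), 0.072), ((np.float64(0.533), np.float64(-0.094), np.float32(59.9)), 0.076), ((np.float64(0.537), np.float64(-0.098), np.float32(59.6)), 0.082)]
side9.png big (np.float64(0.53), np.float64(-0.093), np.float32(29.3))
[((np.float64(0.531), np.float64(-0.096), np.float32(24.7)), 0.066), ((np.float64(0.529), np.float64(-0.09), np.float32(25.1)), 0.07), ((np.float64(0.529), np.float64(-0.088), np.float32(24.2)), 0.072), ((np.float64(0.527), np.float64(-0.082), np.float32(24.2)), 0.076), ((np.float64(0.525), np.float64(-0.076), np.float32(23.0)), 0.082)]
wrist9.png big (np.float64(0.53), np.float64(-0.094), np.float32(25.5))
[((np.float64(0.529), np.float64(-0.092), np.float32(23.0)), 0.066), ((np.float64(0.529), np.float64(-0.094), np.float32(22.8)), 0.07), ((np.float64(0.529), np.float64(-0.094), np.float32(22.7)), 0.072), ((np.float64(0.531), np.float64(-0.094), np.float32(22.2)), 0.076), ((np.float64(0.533), np.float64(-0.094), np.float32(21.2)), 0.082)]
scene9.png 0.47300000000000003 -0.314 89.72313
scene9.png 0.6050000000000002 -0.296 90.18019
side9.png 0.461 -0.284 56.82931
side9.png 0.5930000000000002 -0.26899999999999996 55.069424
wrist9.png 0.47300000000000003 -0.305 91.49838
wrist9.png 0.5990000000000002 -0.29 100.0
```

View pics/wrist9.png

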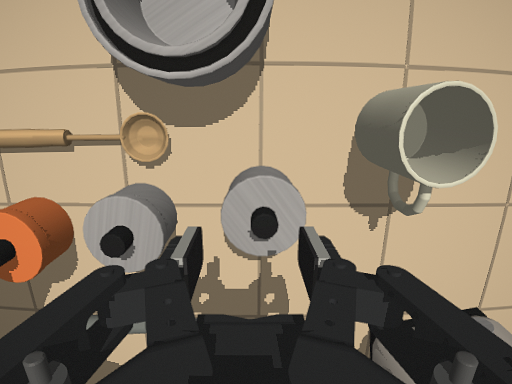

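Tin C knob top is at (264,222), between the fingers; tin B's is at (117,242). The nested bowls sit level at top left.

Run:
```python
from h import *
c=load('wrist9.png')
print(get_state()['tcp_pos'],onz(c,[(264,220),(117,241)],.082).round(4),onz(c,[(263,212),(130,228)],.06).round(4))
```

```text
[ 0.58930202 -0.26724222  0.15446925] [[ 0.6004 -0.2848  0.082 ]
 [ 0.473  -0.3051  0.082 ]] [[ 0.6005 -0.2855  0.06  ]
 [ 0.476  -0.302   0.06  ]]
```

```bash
python3 -m crank '[[-0.36,0.22,0,0],[0,0,0,0],[0,0,0.8,0],[0,0,0.7,0],[0,0,0.44,0]]'; python3 -m crank '[[0,0,0,0],[0,0,0,0]]'; python3 -m crank '[[0,0,0,0],[0,0,0,0],[0,0,0,0],[0,0,0,0],[0,0,0,0]]' 1; python3 -m crank '[[0,0,-0.3,0],[0,0,-0.3,0],[0,0,0,0],[0,0,0,0],[0,0,0,0]]'; python3 -m crank '[[0,0,0,0],[0,0,0,0],[0,0,0,0]]'; python3 -m crank '[[0,0,0,0]]'
```

```text
t: 25.7
tcp_pos: [0.5989, -0.2847, 0.0546]
ee_rot: [-0.002, 0.707, 0.707, -0.0]
force: [0.3, 0.8, -1.2]
opening: 0.0514
t: 25.9
tcp_pos: [0.6002, -0.2857, 0.0577]
ee_rot: [-0.0, 0.707, 0.707, -0.0]
force: [0.4, 1.5, 1.0]
opening: 0.051
t: 26.4
tcp_pos: [0.6015, -0.2872, 0.0596]
ee_rot: [0.002, 0.707, 0.707, 0.0]
force: [-2.8, 0.1, 6.3]
opening: 0.0212
t: 26.9
tcp_pos: [0.5998, -0.286, 0.086]
ee_rot: [-0.001, 0.707, 0.707, -0.0]
force: [-0.5, 0.2, -3.7]
opening: 0.0211
t: 27.2
tcp_pos: [0.6002, -0.2862, 0.0867]
ee_rot: [-0.0, 0.707, 0.707, -0.0]
force: [0.2, -0.2, -3.5]
opening: 0.0212
t: 27.3
tcp_pos: [0.6004, -0.2863, 0.087]
ee_rot: [-0.0, 0.707, 0.707, -0.0]
force: [-0.0, 0.4, -3.2]
opening: 0.0214
```

Tin C reads about 3.5 N: also full (a bit light, B will confirm). I'll set it back and weigh B.

```bash
python3 -m crank '[[0,0,0,0],[0,0,0,0]]'; python3 -m crank '[[0,0,0.3,0],[0,0,0.26,0],[0,0,0,0],[0,0,0,0],[0,0,0,0]]'; python3 -m crank '[[0,0,0,0],[0,0,0,0],[0,0,0,0],[0,0,0,0]]' -0.2; python3 -m crank '[[0,0,-0.6,0],[0,0,-0.7,0],[0,0,-0.6,0],[0,0,0,0]]'; python3 -m crank '[[-0.12,-0.83,0,0],[-0.12,-0.83,0,0],[-0.12,-0.83,0,0],[0,0,0,0],[0,0,0,0]]';  python3 - <<'E'
from h import *
shot('wrist','w10.png');c=load('w10.png');print(get_state()['tcp_pos'])
g=cv2.cvtColor(cv2.imread('pics/w10.png'),cv2.COLOR_BGR2GRAY)
m=(g<70).astype(np.uint8)
n,l,st,ce=cv2.connectedComponentsWithStats(m)
for i in range(1,n):
    if st[i,4]>150: print(st[i],ce[i].round(1),onz(c,[ce[i]],.08)[0].round(4))
E
```

```text
t: 27.5
tcp_pos: [0.6005, -0.2864, 0.0872]
ee_rot: [0.0, 0.707, 0.707, 0.0]
force: [-0.2, -0.1, -4.3]
opening: 0.021
t: 28.0
tcp_pos: [0.6004, -0.2864, 0.0591]
ee_rot: [-0.0, 0.707, 0.707, -0.0]
force: [-0.6, -0.1, -4.5]
opening: 0.021
t: 28.4
tcp_pos: [0.601, -0.2867, 0.0598]
ee_rot: [0.001, 0.707, 0.707, 0.0]
force: [-0.7, 0.1, -0.0]
opening: 0.0514
t: 28.8
tcp_pos: [0.6035, -0.2882, 0.1601]
ee_rot: [0.005, 0.707, 0.707, 0.001]
force: [-0.1, 0.3, 0.3]
opening: 0.051
t: 29.3
tcp_pos: [0.4751, -0.3043, 0.1538]
ee_rot: [-0.0, 0.708, 0.707, 0.0]
force: [0.7, -0.6, 0.2]
opening: 0.0514
[ 0.47641386 -0.30460399  0.15418301]
[ 234    0  144   47 2246] [291.6  27.8] [ 0.5047 -0.175   0.08  ]
[ 264    0  117   22 1611] [322.3   8.8] [ 0.5267 -0.1617  0.08  ]
[331 154  21  50 439] [339.6 177.2] [ 0.5473 -0.2857  0.08  ]
[378 167  37  32 864] [396.1 182.5] [ 0.5953 -0.2901  0.08  ]
[227 188  28  32 712] [240.6 203.7] [ 0.4667 -0.3082  0.08  ]
[145 192  19  44 322] [154.7 211.9] [ 0.3944 -0.3156  0.08  ]
[ 82 206  36  31 813] [ 99.8 220.9] [ 0.3452 -0.3239  0.08  ]
[    0   227   512   157 46256] [254.1 329.1] [ 0.4784 -0.4348  0.08  ]
```

```bash
python3 -m crank '[[-0.03,-0.17,0,0],[0,0,0,0],[0,0,0.8,0],[0,0,0.7,0],[0,0,0.4,0]]'; python3 -m crank '[[0,0,0,0],[0,0,0,0]]'; python3 -m crank '[[0,0,0,0],[0,0,0,0],[0,0,0,0],[0,0,0,0],[0,0,0,0]]' 1; python3 -m crank '[[0,0,-0.3,0],[0,0,-0.3,0],[0,0,0,0],[0,0,0,0],[0,0,0,0]]'; python3 -m crank '[[0,0,0,0],[0,0,0,0],[0,0,0,0]]'; python3 -m crank '[[0,0,0,0]]'
```

```text
t: 29.85
tcp_pos: [0.467, -0.3049, 0.0565]
ee_rot: [-0.001, 0.707, 0.707, -0.0]
force: [-0.9, 0.5, 0.7]
opening: 0.0514
t: 30.05
tcp_pos: [0.468, -0.3059, 0.0594]
ee_rot: [-0.0, 0.707, 0.707, 0.0]
force: [0.4, 0.5, -0.3]
opening: 0.0517
t: 30.55
tcp_pos: [0.4684, -0.307, 0.061]
ee_rot: [0.002, 0.707, 0.707, -0.0]
force: [-1.7, 0.4, 6.0]
opening: 0.0211
t: 31.05
tcp_pos: [0.467, -0.3055, 0.0884]
ee_rot: [-0.001, 0.707, 0.707, 0.0]
force: [-1.4, -0.0, -1.5]
opening: 0.0211
t: 31.35
tcp_pos: [0.4672, -0.3057, 0.0888]
ee_rot: [-0.0, 0.707, 0.707, 0.0]
force: [-0.2, 0.2, -1.3]
opening: 0.0212
t: 31.45
tcp_pos: [0.4674, -0.3058, 0.089]
ee_rot: [-0.0, 0.707, 0.707, 0.0]
force: [-0.7, 0.3, -0.5]
opening: 0.0209
```

Tin B reads about 1.2 N, so it is the empty one. I'll carry it to the nested bowls.

```bash
python3 -m crank '[[0,0,-0.5,0],[0,0,-0.7,0],[0,0,-0.4,0],[0,0,0,0],[0,0,0,0]]'; python3 -m crank '[[0.6,0.18,0,0],[0.8,0.24,0,0],[0.8,0.24,0,0],[0.8,0.24,0,0],[0.8,0.24,0,0]]'; python3 -m crank '[[0.48,0.12,0,0],[0,0,0,0],[0,0,0,0],[0,0,0,0],[0,0,0,0]]'
python3 - <<'E'
from h import *
print(get_state()['tcp_pos'],get_state()['ft_torque'])
shot('wrist','w11.png');c=load('w11.png')
# tin far lid edge vs tool: knob sides
g=cv2.cvtColor(cv2.imread('pics/w11.png'),cv2.COLOR_BGR2GRAY)
p=np.array(get_state()['tcp_pos']);u=int(proj(c,[p])[0,0]);print(u,[int(g[y,u]) for y in range(100,260,3)])
dz=p[2]-.061
for yo in(-.005,0,.005): print(yo,proj(c,[[p[0],p[1]+yo+.04,.06+dz],[p[0],p[1]+yo+.04,dz]])[:,1])
E
```

```text
t: 31.95
tcp_pos: [0.4677, -0.306, 0.169]
ee_rot: [0.0, 0.707, 0.707, 0.0]
force: [-0.6, 0.5, -1.7]
opening: 0.0218
t: 32.45
tcp_pos: [0.5234, -0.1139, 0.167]
ee_rot: [-0.002, 0.707, 0.707, -0.001]
force: [0.9, 0.4, -0.6]
opening: 0.0213
t: 32.95
tcp_pos: [0.53, -0.0929, 0.1687]
ee_rot: [-0.0, 0.708, 0.707, -0.0]
force: [0.6, 0.3, -1.1]
opening: 0.021
[ 0.5299766  -0.0928967   0.16867237] [ 0.00898864  0.04317447 -0.01881307]
251 [178, 154, 55, 29, 27, 31, 140, 170, 155, 62, 67, 66, 92, 89, 91, 91, 89, 91, 90, 91, 106, 119, 121, 121, 123, 176, 164, 164, 165, 165, 166, 166, 167, 167, 168, 168, 168, 168, 167, 166, 165, 137, 26, 30, 28, 30, 31, 39, 37, 37, 35, 35, 35, 35]
-0.005 [176.20343886 159.21962919]
0 [167.126719   152.54275028]
0.005 [157.90439717 145.79203187]
```

```bash
python3 -m crank '[[0.06,0,0.3,0],[0,0,0.5,0],[0,0,0.4,0],[0,0,0,0],[0,0,0,0]]'; python3 -m crank '[[0,0,0.2,0],[0,0,0.2,0],[0,0,0,0],[0,0,0,0]]'; python3 -m crank '[[0,0,0.2,0],[0,0,0,0],[0,0,0,0]]'; python3 -m crank '[[0,0,0.1,0],[0,0,0,0],[0,0,0,0]]'
```

```text
t: 33.5
tcp_pos: [0.5301, -0.0894, 0.1093]
ee_rot: [-0.0, 0.707, 0.707, -0.0]
force: [0.4, -0.2, -1.5]
opening: 0.0212
t: 33.9
tcp_pos: [0.5302, -0.0888, 0.089]
ee_rot: [-0.0, 0.707, 0.707, -0.0]
force: [0.6, 0.6, -1.6]
opening: 0.0213
t: 34.2
tcp_pos: [0.5301, -0.0888, 0.0788]
ee_rot: [-0.0, 0.707, 0.707, -0.0]
force: [-0.0, 0.2, -1.2]
opening: 0.0214
t: 34.5
tcp_pos: [0.5303, -0.0889, 0.074]
ee_rot: [-0.0, 0.707, 0.707, -0.0]
force: [0.8, -0.3, -1.2]
opening: 0.0213
```

```bash
python3 -m crank '[[0,0,0.04,0],[0,0,0,0],[0,0,0,0]]'; python3 -m crank '[[0,0,0.04,0],[0,0,0,0],[0,0,0,0]]'; python3 -m crank '[[0,0,0.03,0],[0,0,0,0],[0,0,0,0]]'
```

```text
t: 34.8
tcp_pos: [0.5305, -0.0889, 0.0722]
ee_rot: [0.0, 0.707, 0.707, 0.0]
force: [0.1, 0.0, -1.2]
opening: 0.0212
t: 35.1
tcp_pos: [0.5307, -0.089, 0.0702]
ee_rot: [0.0, 0.707, 0.707, 0.0]
force: [0.4, 0.1, -0.8]
opening: 0.021
t: 35.4
tcp_pos: [0.5305, -0.089, 0.07]
ee_rot: [0.0, 0.707, 0.707, 0.0]
force: [-3.4, 1.0, 9.7]
opening: 0.0214
```

```bash
python3 -m crank '[[0,0,-0.04,0],[0,0,0,0]]'; python3 -m crank '[[0,0,0,0],[0,0,0,0],[0,0,0,0],[0,0,0,0],[0,0,0,0]]' -0.2; python3 -m crank '[[0,0,-0.3,0],[0,0,-0.6,0],[0,0,-0.9,0],[0,0,-0.9,0],[0,0,0,0]]'; python3 -m crank '[[-0.8,0,0,0],[-0.4,0,0,0],[0,0,0,0],[0,0,0,0],[0,0,0,0]]'
python3 - <<'E'
from fit import *
print(get_state()['tcp_pos'],get_state()['force'])
for n in('scene','side','wrist'): shot(n,n+'12.png')
X=np.arange(.51,.55,.001);Y=np.arange(-.11,-.07,.001)
for fn in('scene12.png','side12.png','wrist12.png'):
    print(fn,'big',grid(fn,.066,.077,.070,X,Y)[:3],'mid',grid(fn,.072,.060,.068,X,Y)[:3],'lid',grid(fn,.069,.038,.043,X,Y)[:3],'knob',grid(fn,.091,.016,.008,X,Y,100)[:3])
    print('orig tins', [grid(fn,.082,.016,.008,np.arange(x-.02,x+.02,.002),np.arange(y-.02,y+.02,.002),100)[:3] for x,y in((.665,.003),(.6,-.287))])
E
```

```text
t: 35.6
tcp_pos: [0.5306, -0.089, 0.0709]
ee_rot: [0.0, 0.707, 0.707, 0.0]
force: [0.4, 0.4, -0.8]
opening: 0.0217
t: 36.1
tcp_pos: [0.5305, -0.0889, 0.0706]
ee_rot: [0.0, 0.707, 0.707, 0.0]
force: [-0.0, 0.5, 0.2]
opening: 0.0511
t: 36.6
tcp_pos: [0.5345, -0.09, 0.2125]
ee_rot: [0.005, 0.707, 0.707, 0.003]
force: [1.4, 0.0, 0.6]
opening: 0.0512
t: 37.1
tcp_pos: [0.5302, -0.148, 0.2052]
ee_rot: [-0.001, 0.707, 0.707, 0.0]
force: [0.4, 0.4, -1.2]
opening: 0.051
[ 0.53015441 -0.14802979  0.2052371 ] [ 0.44648819  0.3577811  -1.2234719 ]
scene12.png big (np.float64(0.528), np.float64(-0.092), np.float32(53.7)) mid (np.float64(0.532), np.float64(-0.093), np.float32(53.7)) lid (np.float64(0.53), np.float64(-0.093), np.float32(58.5)) knob (np.float64(0.533), np.float64(-0.095), np.float32(73.9))
orig tins [(np.float64(0.667), np.float64(-0.005), np.float32(74.7)), (np.float64(0.606), np.float64(-0.295), np.float32(81.3))]
side12.png big (np.float64(0.53), np.float64(-0.093), np.float32(28.9)) mid (np.float64(0.528), np.float64(-0.087), np.float32(24.0)) lid (np.float64(0.529), np.float64(-0.092), np.float32(10.1)) knob (np.float64(0.521), np.float64(-0.072), np.float32(50.3))
orig tins [(np.float64(0.661), np.float64(0.005), np.float32(49.6)), (np.float64(0.592), np.float64(-0.267), np.float32(44.7))]
wrist12.png big (np.float64(0.527), np.float64(-0.09), np.float32(60.0)) mid (np.float64(0.527), np.float64(-0.092), np.float32(60.0)) lid (np.float64(0.528), np.float64(-0.092), np.float32(58.2)) knob (np.float64(0.528), np.float64(-0.095), np.float32(90.3))
orig tins [(np.float64(0.659), np.float64(-0.003), np.float32(82.0)), (np.float64(0.594), np.float64(-0.283), np.float32(45.3))]
```

All three fits agree: big bowl, middle rim (6 mm above the big rim) and tin lid are concentric. Handing in.

```bash
python3 -c "
from cell import robot,get_state
print(get_state()['t'],robot.hand_in())"
```

```text
the job is handed in; nothing more can be done
37.25 None
```

I put the nesting set together and handed it in at 37.25 s, with the gripper open and clear of everything. By my checks it is complete, but the last ones were numerical fits on the camera images, because I had used all 12 viewings.

**Middle bowl:** I pinched it at the rim, set it into the big bowl and pressed on its inner floor with shut fingers. It slid down with the force rising to about 10 N. It then stopped hard where the floor should be when fully home, in line with the rim standing about 6 mm above the big bowl's.

**Tins:** The front-centre tin, near (0.665, 0.00), weighed 4.0 N and the one near (0.600, −0.287) weighed 3.2–4.5 N, so both are full. I lifted each briefly and set it back upright where it stood. The third weighed 0.5–1.7 N, so it is the empty one. It met the middle bowl's floor at the expected height and was released there.

**Last checks:** From all three cameras the big bowl's rim, the middle bowl's rim and the tin lid fit as concentric near (0.529, −0.092), within about 6 mm.

**What disagreed or went wrong:**
- **Fingertip position:** the tips turned out to be about 9 mm behind the reported TCP, not 22 mm ahead. My first grasp closed on nothing because of this, and I corrected for the offset afterwards.
- **Pressing force:** I pressed one full tin's knob with up to 50 N while finding that offset. The last step of pressing the bowl home reached 48 N. Both were on the fingertips.
- **Side camera:** its knob and rim fits were off by 10–20 mm in y against the other two cameras, for the tin in the bowl and the two on the counter. I trusted the other views and the contact heights.

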